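Put the cleaned objectives back in their rail in order of length

ROBOT

A 6-joint arm with a two-finger parallel gripper is mounted at the origin on a cart in front of the work surface, level with it; the furniture and walls round the work are solid. World frame = base frame: x ahead of the robot, y to its left, z up, the work surface at z = 0. Lengths are in m, angles in rad, forces in N, time in s.
With the tool pointing down it reaches from about 0.35 to 0.775 m from the base axis. Payload 5.5 kg.
Tool frame: the origin (TCP) lies between the finger pads; the fingertips stand 11 mm ahead of it and the grasp point (between the pads) lies 8 mm behind it; z points along the fingers, y is the direction in which the jaws open and shut (so a half turn about z gives the same grasp; the last joint's range is limited). The gripper opens to 85 mm and grips with 20 to 120 N. Pads are 22 mm wide; open, the fingers measure 114 mm over their backs; the gripper's body (76 mm by 85 mm) begins 54 mm behind the grasp point. The pads swing forward as they close: fully open they stand 13 mm farther back than shut.
Start: joints at [-0.14, 0.313, 0.046, 1.304, 0, 1.431], TCP at [0.575, -0, 0.242] pointing down, gripper open.
Joint ranges: [-2.76, 2.76], [-0.86, 1.69], [-1.03, 1.26], [-2.2, 2.34], [-1.47, 1.5], [-3.14, 3.14]. Speed limits (rad/s): [2.57, 2.57, 3.14, 3.14, 3.14, 3.14].

INTERFACE

Orientations are given as a 3x3 rotation matrix whose columns are the frame's x, y, z axes.
In Python, from station import ctrl gives the robot as it stands.
- The arm moves only by the shell command python3 -m creep 'ROWS'. ROWS is JSON, a list of rows, each a list of 5 numbers: the closure, from 0 (fully open) to 1 (shut), then the shift along the world's x, y, z in cm, then the turn about the world's z in degrees. In form: [[jaw, x, y, z, twist], ...]. A call has 1 to 12 rows; each row shifts and turns the commanded pose from where the row before left it; what a row does not reach is not made up. A row lasts 1/8 s, in which the tool goes at most 62.5 mm and 10.7 degrees, less where a joint would pass 70% of its speed; a pose out of reach is approached as far as the arm can. A call is refused whole if a number of a shift passes 6.25 or a number of a turn 10.7, either way. A call with a gripper value outside its range is refused whole. The fingers move at their own pace and stop on an object; the grip force is fixed at half the most. Time passes only in rows, so rows that do not move let the fingers close. It gives the time, the measured TCP pose, the force and the opening at its end, in the units of the state.
- ctrl.state(): the state, without advancing time (a new reading comes with each control period).
- ctrl.capture(name): name is "scene" or "side" or "wrist"; returns (picture, depth): 384x512x3 uint8, blue, green, red; 384x512 float32, m along the optical axis (not along the pixel's ray), 0 where there is no reading.
- ctrl.get_calibration(name): a dict with "fx", "fy", "cx", "cy" (pixels), "extrinsics" (4x4, takes a point from camera to world coordinates). Camera axes: x right, y down, z forward; pixel columns grow to the right and rows downward; lengths in m; the calibration is good to about 2 mm. A picture is of the moment at which its call begins: read the wrist's pose just before it. get_calibration takes no time and is no camera call; for the wrist camera it gives the pose at the moment of the call.
- ctrl.sign_off(): hands the job in, once; it reports no verdict.
Trained networks look in the newest picture that a camera, given by its name, has taken for a name from the list of things; names that differ only in an ending like _2 or _b are one class to them, and where a whole thing is asked for, a point or a joint stands for the part that bears it (a point fixed in the world has none). Each returns a list of dicts, best first, with "score" (0 to 1); they miss things now and then, are a little off and sometimes report something else, mostly with a low value. They report only what shows in the picture. A call takes as long as a camera call. They do not tell look-alikes from the thing itself.
- ctrl.recognise(camera, name): "box" ([centre column, centre row, width, height] in pixels, round what is visible of it).
- ctrl.trace(camera, name): "mask" (384x512 bool, what is visible of it) and "box" ([centre column, centre row, width, height] in pixels, round what is visible of it).
The state is a dict: "t": time; "joints": joint angles; "joint_vel": joint speeds; "tau": joint torques, N m; "tool_pos": TCP position; "orientation": TCP orientation; "wrist_force": force on the tool from outside, world axes, zero at the start; "moment": the same for the moment, N m; "opening": finger opening in m.
Only numpy, scipy, OpenCV 4.12 (cv2) and the standard library are available. Lean on these libraries where they do the work, as an engineer would, in place of code of your own. Each camera call takes 0.05 s, during which the arm holds its last target.

TASK

The four metal microscope objectives with coloured rings have been cleaned: put them back into the wells of the white storage rail, one to a well, in order of length, the shortest (red ring) in the well next to the rail's red end cap and the longest (blue ring) at the far end. Keep each upright, set it gently down on the floor of its well rather than dropping it, let go, and leave everything else on the bench where it is.

Things in the scene. Friction and masses are not known exactly. Their poses are not given: they have to be found in the camera images.
- rail: Storage rail: fixed white bar, 58 mm wide (x), 270 mm long (y; 298 with end caps), 18 mm high, lying roughly across the robot's view, y to the left. Origin: centre of underside, z up. Four equal round wells, centres on its y axis at -96, -32, 32 and 96 mm; each 42 mm across, 2 mm bevel at the mouth, 9 mm deep: its floor (thin cork pad) is 9 mm above the bench.
- red_cap: Red end cap of the rail, 61 x 14 x 19.5 mm, fixed; origin: centre of its underside, on the rail's y axis 142 mm from the rail's centre. It may be at either end (a grey cap is at the other) and marks the low-power end. The wells are 46, 110, 174 and 238 mm from it.
- objective_red: The shortest objective, 42 mm tall, red ring near its top: loose metal microscope objective, about 0.1 kg, standing on its brass screw mount. Origin: centre of its underside, z up along the barrel. Round, any yaw will do: mount 21 mm across up to z = 5 mm, knurled collar 28 mm across up to 12.5 mm, straight barrel 26 mm across up to 34 mm (grasp here), then a narrower tip.
- objective_yellow: The second shortest objective, 52 mm tall, yellow ring near its top: loose metal microscope objective, about 0.1 kg, standing on its brass screw mount. Origin: centre of its underside, z up along the barrel. Round, any yaw will do: mount 21 mm across up to z = 5 mm, knurled collar 28 mm across up to 12.5 mm, straight barrel 26 mm across up to 44 mm (grasp here), then a narrower tip.
- objective_green: The second longest objective, 62 mm tall, green ring near its top: loose metal microscope objective, about 0.1 kg, standing on its brass screw mount. Origin: centre of its underside, z up along the barrel. Round, any yaw will do: mount 21 mm across up to z = 5 mm, knurled collar 28 mm across up to 12.5 mm, straight barrel 26 mm across up to 54 mm (grasp here), then a narrower tip.
- objective_blue: The longest objective, 72 mm tall, blue ring near its top: loose metal microscope objective, about 0.1 kg, standing on its brass screw mount. Origin: centre of its underside, z up along the barrel. Round, any yaw will do: mount 21 mm across up to z = 5 mm, knurled collar 28 mm across up to 12.5 mm, straight barrel 26 mm across up to 64 mm (grasp here), then a narrower tip.
- immersion_oil: Small brown bottle with black cap, 30 mm across, 62 mm tall; loose, to be left alone. Origin: centre of its underside.
- coverslips: Flat square white and green box, 36 x 36 x 16 mm; loose, to be left alone. Origin: centre of its underside.
- adapter_ring: Black ring with silver rim, 42 mm across, 21 mm tall; loose, to be left alone. Origin: centre of its underside.
There are look-alikes about, which are no part of the job. Leave any pink or turquoise look-alike of the objective_blue alone.

How it is judged:
By the outcome, as a careful person would: the job done as asked, in the order asked, and still so for the second after the job is handed in, with the robot touching nothing.
It also fails if it takes over 88 s, if anything falls off the work surface, if the arm or the gripper's body presses on something with over 40 N, if the wrist force passes 120 N, or if a joint passes its speed limit or range.

## Working session

There is one attempt and no reset: what is moved stays moved. The work goes in short steps, Python scripts to look and compute and a shell command to move; the robot and the scene stay as the last step left them, time stands still between calls to the robot, and variables do not carry over. Pictures are saved under pics/ and viewed, and the job is handed in when it is done.

```bash
ls; mkdir -p pics; python3 - <<'E'
from station import ctrl
import cv2,json
s=ctrl.state();print({k:s[k] for k in('t','tool_pos','opening','wrist_force')})
for c in('scene','side'):
    p,d=ctrl.capture(c);cv2.imwrite(f'pics/{c}0.png',p)
    import numpy as np
    np.save(f'{c}_d.npy',d);np.save(f'{c}_p.npy',p)
    print(c,ctrl.get_calibration(c))
E
```

```text
pics
{'t': 0.0, 'tool_pos': array([5.74482026e-01, 7.52005971e-05, 2.41384183e-01]), 'opening': 0.08540861990433773, 'wrist_force': array([0.39357509, 0.27028719, 0.34531646])}
scene {'fx': 394.28929707066277, 'fy': 394.28929707066277, 'cx': 252.3053043819516, 'cy': 195.92568543309793, 'extrinsics': array([[-0.64442197, -0.33060495,  0.68950758, -0.19900317],
       [-0.76458637,  0.26524368, -0.58741252,  1.09583217],
       [ 0.01131396, -0.90572963, -0.4237049 ,  0.55753816],
       [ 0.        ,  0.        ,  0.        ,  1.        ]])}
side {'fx': 351.1485178776467, 'fy': 351.1485178776467, 'cx': 251.21681156060924, 'cy': 193.75010908101484, 'extrinsics': array([[-0.09721571,  0.71272314, -0.69467607,  1.25457012],
       [ 0.9952555 ,  0.06684693, -0.07069643,  0.43025955],
       [-0.00395002, -0.69825298, -0.71584019,  0.66189575],
       [ 0.        ,  0.        ,  0.        ,  1.        ]])}
```

View pics/scene0.png

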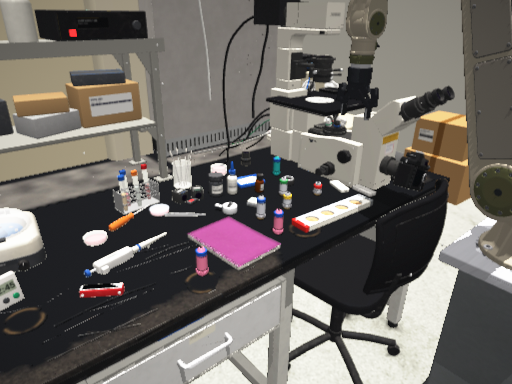

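View pics/side0.png

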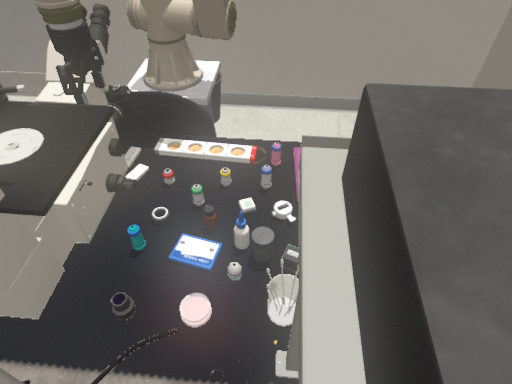

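The side view shows red (168,176), yellow (225,176), green (197,195), a blue candidate (266,176), a pink one (276,153) and a turquoise one (136,237). The rail's red cap is at (253,152), the +y end. Next I'll measure these.

```bash
cat > h.py <<'E'
import numpy as np,cv2
from station import ctrl
def cloud(c,d,K=None):
    K=K or ctrl.get_calibration(c);T=np.array(K['extrinsics'])
    v,u=np.mgrid[0:384,0:512]
    P=np.stack([(u-K['cx'])*d/K['fx'],(v-K['cy'])*d/K['fy'],d],-1)
    return P@T[:3,:3].T+T[:3,3]
def proj(c,P):
    K=ctrl.get_calibration(c);T=np.array(K['extrinsics']);p=(np.atleast_2d(P)-T[:3,3])@T[:3,:3]
    return np.c_[p[:,0]/p[:,2]*K['fx']+K['cx'],p[:,1]/p[:,2]*K['fy']+K['cy']]
def circ(xy,r):
    from scipy.optimize import least_squares
    return least_squares(lambda c:np.hypot(*(xy-c).T)-r,xy.mean(0),loss='soft_l1',f_scale=.002).x
E
python3 - <<'E'
from h import *
names=['rail','red_cap','objective_red','objective_yellow','objective_green','objective_blue','immersion_oil','coverslips','adapter_ring']
for c in('side','scene'):
    d=np.load(c+'_d.npy');W=cloud(c,d)
    for n in names:
        for r in ctrl.trace(c,n)[:4]:
            m=r['mask']&(d>0)
            P=W[m]
            if len(P)<5: continue
            print(c,n,round(r['score'],2),np.round(r['box']),'med',np.round(np.median(P,0),3),'lo',np.round(np.percentile(P,3,axis=0),3),'hi',np.round(np.percentile(P,97,axis=0),3))
p=np.load('side_p.npy');cv2.imwrite('pics/side_crop.png',cv2.resize(p[130:260,110:300],None,fx=4,fy=4,interpolation=cv2.INTER_CUBIC))
E
```

```text
side red_cap 0.65 [253. 154.  11.  13.] med [0.473 0.356 0.02 ] lo [0.444 0.35  0.007] hi [0.492 0.363 0.022]
side objective_red 0.65 [168. 178.   9.  12.] med [0.597 0.144 0.028] lo [0.588 0.133 0.008] hi [0.601 0.152 0.044]
side objective_yellow 0.62 [227. 175.  10.  17.] med [0.588 0.296 0.031] lo [0.577 0.283 0.008] hi [0.592 0.306 0.053]
side objective_green 0.58 [200. 196.  11.  22.] med [0.665 0.237 0.039] lo [0.653 0.223 0.008] hi [0.67  0.247 0.063]
side objective_green 0.39 [254. 155.   8.  11.] med [0.474 0.357 0.02 ] lo [0.444 0.35  0.006] hi [0.492 0.363 0.022]
side objective_blue 0.65 [139. 238.  16.  22.] med [0.812 0.133 0.046] lo [0.801 0.121 0.012] hi [0.817 0.14  0.072]
side objective_blue 0.55 [276. 154.  10.  20.] med [0.493 0.421 0.044] lo [0.484 0.411 0.01 ] hi [0.497 0.432 0.073]
side objective_blue 0.54 [267. 179.   9.  21.] med [0.589 0.402 0.045] lo [0.576 0.39  0.007] hi [0.593 0.414 0.072]
side immersion_oil 0.56 [211. 219.  12.  30.] med [0.737 0.281 0.041] lo [0.72  0.267 0.007] hi [0.742 0.293 0.063]
side coverslips 0.73 [248. 206.  16.  16.] med [0.66
[... 406 characters left out ...]

scene objective_blue 0.74 [262. 208.   6.  24.] med [0.57  0.407 0.038] lo [0.563 0.392 0.006] hi [0.582 0.414 0.07 ]
scene objective_blue 0.68 [202. 260.  16.  30.] med [0.447 0.695 0.04 ] lo [0.442 0.681 0.007] hi [0.46  0.703 0.072]
scene objective_blue 0.62 [277. 222.  10.  27.] med [0.474 0.428 0.042] lo [0.468 0.412 0.006] hi [0.488 0.435 0.072]
scene immersion_oil 0.6 [260. 183.  10.  18.] med [0.717 0.284 0.032] lo [0.71  0.267 0.004] hi [0.737 0.293 0.063]
scene coverslips 0.53 [253. 201.   9.   7.] med [0.655 0.369 0.015] lo [0.638 0.35  0.002] hi [0.673 0.38  0.019]
scene adapter_ring 0.45 [262. 209.   8.  27.] med [0.57  0.407 0.038] lo [0.564 0.391 0.001] hi [0.587 0.414 0.071]
```

View pics/side_crop.png

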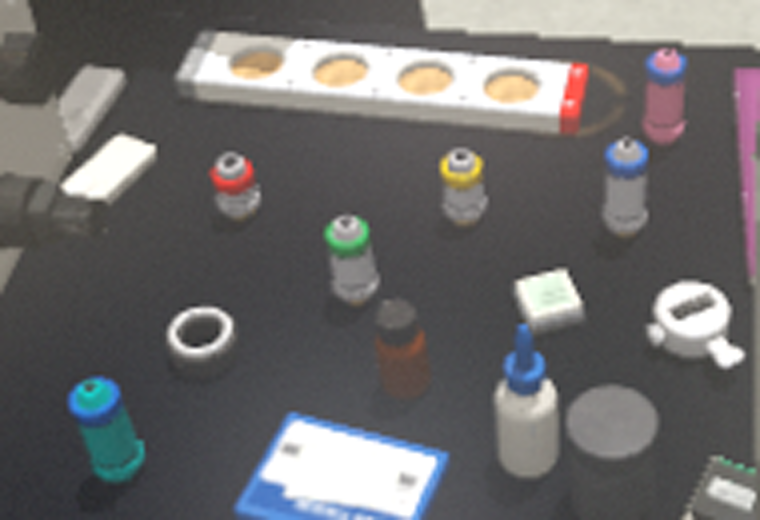

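Blue candidates in the side view are (266,176) metal body with blue ring, (276,153) pink body and (136,237) turquoise body. A second pink one shows at scene (202,260). Only (266,176) has the metal barrel, and the enlarged crop confirms it. Next come precise fits of the axes and the rail, plus a check for obstacles.

```bash
python3 - <<'E'
from h import *
W={}
for c in('side','scene'):
    d=np.load(c+'_d.npy');w=cloud(c,d);w[d==0]=np.nan;W[c]=w.reshape(-1,3)
g={'red':(.590,.144,.042),'yel':(.579,.297,.052),'gre':(.656,.237,.062),'blu':(.579,.403,.072)}
for n,(x,y,h) in g.items():
    for c in('side','scene','both'):
        P=np.concatenate(list(W.values())) if c=='both' else W[c]
        P=P[(np.hypot(P[:,0]-x,P[:,1]-y)<.03)]
        b=P[(P[:,2]>.014)&(P[:,2]<h-.012)]; t=P[P[:,2]>h-.006]
        if len(b)>5: print(n,c,len(b),np.round(circ(b[:,:2],.013),4),'top',len(t),np.round(t.mean(0),4) if len(t) else '', 'zmax',np.round(P[:,2].max(),4))
for c in W:
    P=W[c];m=(P[:,2]>.0145)&(P[:,2]<.0225)&(P[:,0]>.39)&(P[:,0]<.51)&(P[:,1]>.05)&(P[:,1]<.37)
    Q=P[m];r=cv2.minAreaRect(Q[:,:2].astype(np.float32)*1000);print(c,m.sum(),np.median(Q[:,2]),r,np.round(cv2.boxPoints(r)))
    for z in np.arange(.06,.36,.12):pass
# obstacle height map
A=np.concatenate(list(W.values()));A=A[~np.isnan(A[:,0])]
xs=np.arange(.3,.8,.04);ys=np.arange(-.2,.48,.04)
print('     ',*['%4d'%(y*1000+20) for y in ys])
for x in xs:
    row=[]
    for y in ys:
        m=(A[:,0]>=x)&(A[:,0]<x+.04)&(A[:,1]>=y)&(A[:,1]<y+.04)
        row.append('%4d'%(np.percentile(A[m,2],98)*1000) if m.sum()>2 else '   .')
    print('%4d '%(x*1000+20),*row)
E
```

```text
red side 44 [0.5872 0.1396] top 45 [0.5905 0.1414 0.0408] zmax 0.0455
red scene 35 [0.5853 0.1382] top 23 [0.5827 0.1421 0.0403] zmax 0.0446
red both 79 [0.5867 0.1392] top 68 [0.5879 0.1416 0.0406] zmax 0.0455
yel side 71 [0.578 0.293] top 38 [0.5811 0.2937 0.0505] zmax 0.0546
yel scene 68 [0.5774 0.2918] top 26 [0.5737 0.2956 0.0507] zmax 0.0557
yel both 139 [0.5779 0.2925] top 64 [0.5781 0.2944 0.0506] zmax 0.0557
gre side 105 [0.6559 0.2342] top 39 [0.6594 0.2347 0.0603] zmax 0.065
gre scene 75 [0.6552 0.2328] top 18 [0.6509 0.2375 0.0602] zmax 0.0658
gre both 180 [0.6558 0.2337] top 57 [0.6567 0.2356 0.0603] zmax 0.0658
blu side 123 [0.5786 0.4014] top 33 [0.5843 0.4011 0.0701] zmax 0.074
blu scene 126 [0.5782 0.4002] top 25 [0.5739 0.4043 0.0697] zmax 0.0749
blu both 249 [0.5785 0.4007] top 58 [0.5798 0.4025 0.07  ] zmax 0.0749
side 1007 0.01857840509792441 ((454.8193054199219, 214.2685089111328), (297.5561828613281, 64.05320739746094), 86.7679672241211) [[414.  68.]
 [478.  64.]
 [495. 361.]
 [431. 365.]]
scene 751 0.019112123553118865 ((451.8602600097656, 215.16757202148438),
[... 686 characters left out ...]
581  583  572    0    0    1    1    1    1    1    1    1   12
 559  -290  248  249  249  467  577  574    1   37    0    1    1   53    1   70   71    1
 599  -290  244  244  244  453  572  411    0   43    1    1    0   52    1   69   69    1
 639     .  262  263  263  348  345  262    1    1    1   63   59    1   17   17   22   24
 679   263  262  262  262  262  262  262    1   22   13   59   53    1   18   18   24   25
 719   262  370  563  574  562  262  262    1   23   21    1   63   63    1    1    0   19
 759  -741  372  586  583  585  368  262    1    1    1   14   35   31  109  108   72    1
 799   276  263  263  418  578  262  262   65   72    1   15   15   15   81   81   74   38
```

```bash
python3 - <<'E'
from h import *
print(np.round(ctrl.state()['orientation'],3))
A=[]
for c in('side','scene'):
    d=np.load(c+'_d.npy');w=cloud(c,d);A.append(w[d>0])
A=np.concatenate(A)
for lo,hi in((.01,.1),(.1,.2),(.2,.24),(.24,.3),(.3,.4)):
    print(lo,hi)
    for x in np.arange(.40,.76,.03):
        m=(abs(A[:,0]-x)<.015)&(A[:,2]>lo)&(A[:,2]<hi)&(A[:,1]<.125)&(A[:,1]>-.3)
        if m.sum()>3: print('  x%.2f ymax %.3f n%d'%(x,np.percentile(A[m,1],99),m.sum()),end=';')
    print()
p,d=ctrl.capture('wrist');cv2.imwrite('pics/wrist0.png',p)
# cork centroids on z=.009
for c in('side','scene'):
    p=np.load(c+'_p.npy');d=np.load(c+'_d.npy');w=cloud(c,d)
    hsv=cv2.cvtColor(p,cv2.COLOR_BGR2HSV)
    m=(hsv[...,1]>50)&(hsv[...,0]>5)&(hsv[...,0]<25)&(hsv[...,2]>110)&(w[...,0]>.41)&(w[...,0]<.5)&(w[...,1]>.07)&(w[...,1]<.36)&(d>0)
    n,l,s,ce=cv2.connectedComponentsWithStats(m.astype(np.uint8))
    for i in range(1,n):
        if s[i,4]>15: q=w[l==i];print(c,s[i,4],np.round(q.mean(0),4),np.round(q.min(0),3),np.round(q.max(0),3))
E
```

```text
[[ 0.  1.  0.]
 [ 1. -0. -0.]
 [-0.  0. -1.]]
0.01 0.1
  x0.40 ymax 0.061 n317;  x0.43 ymax 0.124 n308;  x0.46 ymax 0.122 n356;  x0.49 ymax 0.118 n553;  x0.52 ymax 0.040 n265;  x0.55 ymax 0.065 n493;  x0.58 ymax 0.056 n414;  x0.61 ymax 0.039 n307;  x0.64 ymax 0.074 n517;  x0.67 ymax 0.073 n526;  x0.70 ymax 0.010 n340;  x0.73 ymax 0.011 n388;
0.1 0.2
  x0.40 ymax -0.000 n493;  x0.43 ymax -0.040 n93;  x0.46 ymax -0.028 n269;  x0.49 ymax -0.024 n532;  x0.52 ymax -0.023 n261;  x0.55 ymax 0.028 n428;  x0.58 ymax 0.032 n470;  x0.61 ymax 0.031 n389;  x0.64 ymax 0.010 n335;  x0.67 ymax 0.009 n538;  x0.70 ymax 0.009 n452;  x0.73 ymax 0.024 n398;
0.2 0.24
  x0.43 ymax -0.016 n60;  x0.46 ymax -0.015 n189;  x0.49 ymax -0.015 n141;  x0.52 ymax -0.024 n194;  x0.55 ymax -0.024 n171;  x0.58 ymax -0.023 n88;  x0.61 ymax -0.030 n27;  x0.67 ymax -0.042 n22;  x0.70 ymax -0.032 n19;  x0.73 ymax -0.036 n14;
0.24 0.3
  x0.40 ymax -0.018 n169;  x0.43 ymax -0.015 n370;  x0.46 ymax -0.014 n240;  x0.49 ymax 0.010 n391;  x0.52 ymax 0.012 n705;  x0.55 ymax 0.009 n197;  x0.58 ymax -0.025 n342;  x0.61 ymax 0.013 n214;  x0.64 ymax 0.075 n1046;  x0.67 ymax 0.075 n988;  x0.70 ymax 0.075 n1053;  x0.73 ymax 0.075 n1065;
0.3 0.4
  x0.40 ymax -0.019 n304;  x0.43 ymax -0.017 n173;  x0.46 ymax -0.017 n114;  x0.49 ymax 0.012 n82;  x0.52 ymax 0.014 n262;  x0.55 ymax 0.036 n537;  x0.58 ymax 0.038 n582;  x0.61 ymax 0.030 n1100;  x0.64 ymax 0.014 n476;  x0.73 ymax -0.051 n44;
side 66 [0.4447 0.1157 0.0105] [0.429 0.099 0.007] [0.464 0.133 0.017]
side 70 [0.4479 0.1802 0.0105] [0.431 0.162 0.007] [0.467 0.199 0.013]
side 69 [0.4514 0.2441 0.0104] [0.437 0.226 0.009] [0.469 0.263 0.013]
side 72 [0.4547 0.3084 0.0103] [0.441 0.289 0.007] [0.473 0.326 0.013]
scene 25 [0.4498 0.1094 0.0109] [0.436 0.1   0.009] [0.467 0.123 0.015]
scene 24 [0.4614 0.2369 0.0106] [0.445 0.224 0.009] [0.475 0.251 0.012]
```

View pics/wrist0.png

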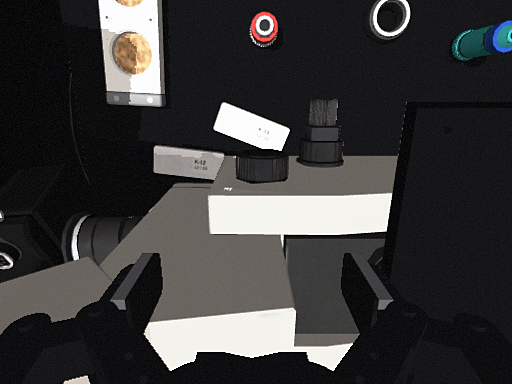

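The jaws already open along world x, which is the direction I want. Red and the rail show at the top of the wrist picture, and the microscope stage is to its right. I'll move left, away from the microscope, and look down from there.

```bash
python3 -m creep '[[0.3,-1.5,2,0,0],[0.3,-1,5,1,0],[0.3,-1,6,2,0],[0.3,0,6,2,0],[0.3,0,5,1,0],[0.3,0,0,0,0],[0.3,0,0,0,0]]'; python3 - <<'E'
from h import *
s=ctrl.state();print(s['t'],s['tool_pos'],s['opening'])
K=ctrl.get_calibration('wrist')
p,d=ctrl.capture('wrist');cv2.imwrite('pics/wrist1.png',p);np.save('w1p.npy',p);np.save('w1d.npy',d)
import pickle;pickle.dump(K,open('w1k.pkl','wb'))
W=cloud('wrist',d,K)
for n in['rail','red_cap','objective_red','objective_yellow','objective_green','objective_blue']:
    for r in ctrl.trace('wrist',n)[:3]:
        P=W[r['mask']&(d>0)]
        if len(P)<5: continue
        h=np.percentile(P[:,2],97);t=P[P[:,2]>h-.006]
        (cx,cy),rad=cv2.minEnclosingCircle((t[:,:2]*1000).astype(np.float32))
        print(n,round(r['score'],2),np.round(r['box']),'top',round(h,4),np.round(t.mean(0),4),'enc',round(cx,1),round(cy,1),round(rad,1),'minmax',np.round(P.min(0),3),np.round(P.max(0),3))
hsv=cv2.cvtColor(p,cv2.COLOR_BGR2HSV)
m=(hsv[...,1]>50)&(hsv[...,0]>5)&(hsv[...,0]<25)&(hsv[...,2]>110)&(W[...,0]>.41)&(W[...,0]<.5)&(W[...,1]>.07)&(W[...,1]<.36)&(d>0)
m=cv2.morphologyEx(m.astype(np.uint8),cv2.MORPH_CLOSE,np.ones((7,7)))
n,l,st,ce=cv2.connectedComponentsWithStats(m)
for i in range(1,n):
    if st[i,4]>100:
        q=W[(l==i)&(d>0)];print('well',st[i,4],np.round(q.mean(0),4),np.round(q.min(0),3),np.round(q.max(0),3))
E
```

```text
t: 1.92
tool_pos: [0.5401, 0.2378, 0.3012]
orientation: [[-0.001, 1.0, -0.001], [1.0, 0.001, -0.001], [-0.001, -0.001, -1.0]]
wrist_force: [-0.8, -1.3, -0.4]
opening: 0.0601
1.925 [0.54005696 0.23776917 0.30120732] 0.060119710270114375
rail 0.6 [191. 163.  52. 196.] top 0.0183 [0.457  0.2359 0.017 ] enc 458.0 215.9 136.8 minmax [ 0.42   0.08  -0.005] [0.511 0.351 0.299]
red_cap 0.67 [191.  63.  56.  16.] top 0.0198 [0.4628 0.357  0.0181] enc 462.8 356.9 30.2 minmax [ 0.433  0.349 -0.001] [0.493 0.367 0.021]
objective_red 0.69 [285. 223.  20.  27.] top 0.042 [0.588  0.1426 0.0405] enc 588.3 141.9 9.6 minmax [ 0.574  0.128 -0.005] [0.602 0.155 0.043]
objective_red 0.41 [371. 212.  39.  30.] top 0.0212 [0.7154 0.1548 0.0183] enc 716.0 153.6 20.9 minmax [ 0.695  0.126 -0.004] [0.744 0.175 0.022]
objective_yellow 0.67 [282. 114.  23.  26.] top 0.0524 [0.5793 0.2946 0.0506] enc 579.5 294.4 9.0 minmax [ 0.567  0.282 -0.004] [0.592 0.309 0.053]
objective_green 0.89 [342. 159.  39.  28.] top 0.0619 [0.6566 0.2366 0.06  ] enc 657.3 235.8 8.9 minmax [0.643 0.223 0.007] [0.671 0.249 0.063]
objective_blue 0.95 [443. 236.  43.  36.] top 0.0714 [0.8031 0.1295 0.0694] enc 804.3 128.6 8.8 minmax [0.791 0.116 0.   ] [0.819 0.143 0.073]
objective_blue 0.63 [289.  18.  30.  35.] top 0.0719 [0.5804 0.4009 0.0698] enc 580.3 399.3 10.5 minmax [ 0.567  0.388 -0.005] [0.603 0.425 0.074]
objective_blue 0.5 [204.   8.  25.  14.] top 0.0528 [0.4851 0.4108 0.0516] enc 484.1 412.2 6.0 minmax [ 0.468  0.408 -0.005] [0.499 0.424 0.057]
well 813 [0.4594 0.3117 0.0085] [0.439 0.292 0.006] [0.48  0.332 0.012]
well 697 [0.456  0.2475 0.0086] [0.436 0.228 0.006] [0.476 0.268 0.016]
well 597 [0.4528 0.183  0.0085] [0.433 0.163 0.006] [0.472 0.204 0.015]
well 506 [0.4497 0.1191 0.0085] [0.43  0.099 0.006] [0.471 0.141 0.018]
```

View pics/wrist1.png

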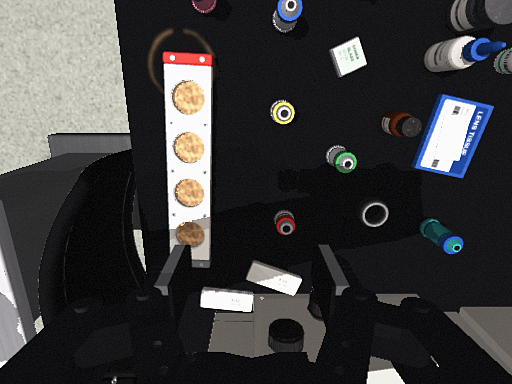

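Wrist and fixed cameras agree within about 2 mm, all heights match the given sizes, and well spacing comes out at 64 mm. Red shows at (285,223), and I'll move above it.

```bash
python3 -m creep '[[0.3,2.4,-4.8,-4,0],[0.3,2.4,-4.8,-5,0],[0.3,0,0,-6,0],[0.3,0,0,-6,0],[0.3,0,0,-3,0],[0.3,0,0,0,0],[0.3,0,0,0,0]]'
```

```text
t: 3.15
tool_pos: [0.5843, 0.152, 0.0732]
orientation: [[0.0, 1.0, 0.002], [1.0, -0.0, 0.0], [0.0, 0.002, -1.0]]
wrist_force: [0.2, 0.8, 0.3]
opening: 0.0594
```

```bash
python3 -m creep '[[0.3,0.37,-1.0,0,0],[0.3,0,0,-1,0],[0.3,0,0,0,0]]'; python3 - <<'E'
from h import *
print(ctrl.state()['tool_pos'])
p,d=ctrl.capture('wrist');cv2.imwrite('pics/wrist2.png',p)
E
```

```text
t: 3.52
tool_pos: [0.5864, 0.1418, 0.0612]
orientation: [[0.0, 1.0, -0.001], [1.0, -0.0, -0.0], [-0.0, -0.001, -1.0]]
wrist_force: [-0.3, 1.0, -0.0]
opening: 0.0598
[0.58641491 0.14182793 0.06119405]
```

View pics/wrist2.png

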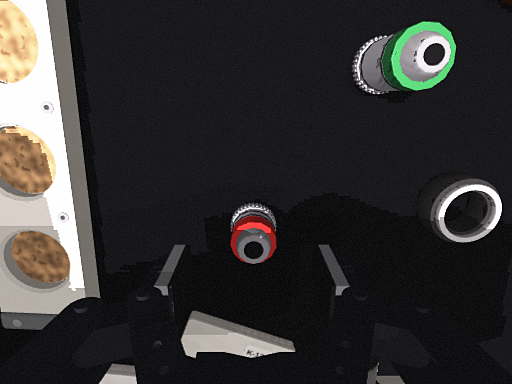

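Red's tip at (254,248) is midway between the pads. I'll descend and close.

```bash
python3 -m creep '[[0.3,0,0,-2,0],[0.3,0,0,-1.7,0],[0.3,0,0,0,0],[1,0,0,0,0],[1,0,0,0,0],[1,0,0,0,0],[1,0,0,0,0],[1,0,0,0,0],[1,0,0,0,0]]'
```

```text
t: 4.7
tool_pos: [0.5876, 0.1423, 0.0256]
orientation: [[-0.0, 1.0, 0.002], [1.0, 0.0, 0.0], [0.0, 0.002, -1.0]]
wrist_force: [-0.6, -0.6, 5.0]
opening: 0.0236
```

```bash
python3 -m creep '[[1,0,0,1,0],[1,0,0,1,0],[1,0,0,3,0],[1,0,0,3,0],[1,0,0,0,0]]'; python3 - <<'E'
from h import *
print(ctrl.state()['tool_pos'])
p,d=ctrl.capture('side');a=cv2.resize(p[125:225,120:260],None,fx=4,fy=4,interpolation=cv2.INTER_CUBIC);cv2.imwrite('pics/side1.png',a)
p,d=ctrl.capture('wrist');cv2.imwrite('pics/wrist3.png',p)
E
```

```text
t: 5.32
tool_pos: [0.5889, 0.1423, 0.1078]
orientation: [[0.0, 1.0, 0.006], [1.0, -0.0, 0.001], [0.001, 0.006, -1.0]]
wrist_force: [0.3, 0.8, -0.3]
opening: 0.0236
[0.58894625 0.14234984 0.10779667]
```

View pics/side1.png

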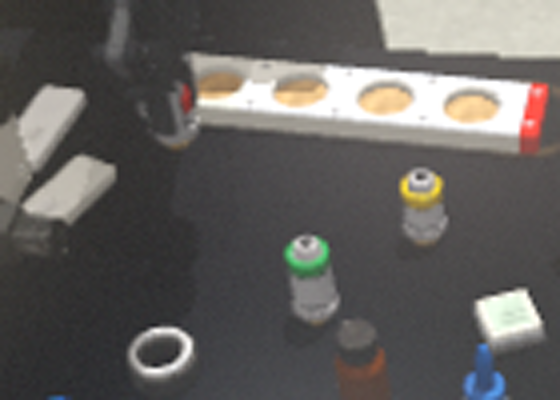

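View pics/wrist3.png

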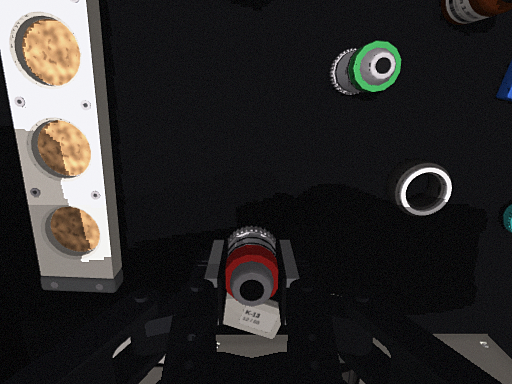

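Red is held upright, showing at (252,280) in the wrist view. On to the well beside the red cap.

```bash
python3 -m creep '[[1,-2,2.5,0,0],[1,-2.6,3.4,0,0],[1,-2.6,3.4,0,0],[1,-2.6,3.4,-1,0],[1,-2.2,2.8,-1,0],[1,-1,1.4,0,0],[1,0,0,0,0],[1,0,0,0,0]]'
```

```text
t: 6.42
tool_pos: [0.4578, 0.3105, 0.0848]
orientation: [[0.001, 1.0, 0.001], [1.0, -0.001, -0.0], [-0.0, 0.001, -1.0]]
wrist_force: [0.3, -0.7, -0.5]
opening: 0.024
```

```bash
python3 -m creep '[[1,0.1,0.1,-1.5,0],[1,0,0,-1.5,0],[1,0,0,-1,0],[1,0,0,-0.3,0],[1,0,0,-0.3,0],[1,0,0,0,0],[1,0,0,0,0]]'; python3 - <<'E'
from h import *
p,d=ctrl.capture('wrist');cv2.imwrite('pics/wrist4.png',p)
E
```

```text
t: 7.3
tool_pos: [0.4581, 0.3123, 0.0391]
orientation: [[-0.0, 1.0, 0.001], [1.0, 0.0, 0.0], [0.0, 0.001, -1.0]]
wrist_force: [0.2, -0.4, -0.6]
opening: 0.024
```

View pics/wrist4.png

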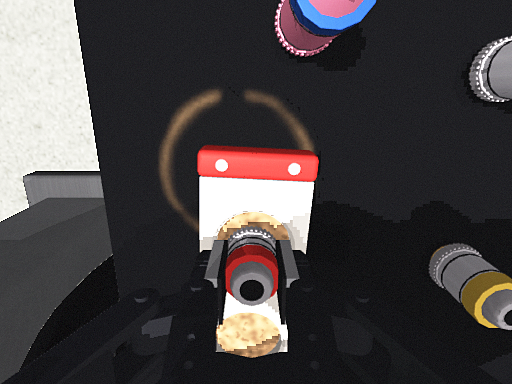

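Red sits centred over its well at (252,235). I'll lower it slowly and watch the force.

```bash
python3 -m creep '[[1,0,0,-0.15,0],[1,0,0,-0.1,0],[1,0,0,-0.1,0],[1,0,0,0,0]]'; python3 -m creep '[[1,0,0,-0.1,0],[1,0,0,0,0]]'
```

```text
t: 7.85
tool_pos: [0.4578, 0.3121, 0.035]
orientation: [[0.0, 1.0, -0.0], [1.0, -0.0, -0.0], [-0.0, -0.0, -1.0]]
wrist_force: [0.3, 0.7, -0.5]
opening: 0.024
t: 8.1
tool_pos: [0.4579, 0.3122, 0.0346]
orientation: [[-0.0, 1.0, 0.0], [1.0, 0.0, 0.0], [0.0, 0.0, -1.0]]
wrist_force: [-1.8, -1.0, 4.3]
opening: 0.024
```

Contact at 4 N. Release and rise.

```bash
python3 -m creep '[[0.3,0,0,0,0],[0.3,0,0,0,0],[0.3,0,0,0,0],[0.3,0,0,2,0],[0.3,0,0,4,0],[0.3,0,0,4,0],[0.3,0,0,0,0]]'; python3 - <<'E'
from h import *
p,d=ctrl.capture('wrist');cv2.imwrite('pics/wrist5.png',p)
E
```

```text
t: 8.98
tool_pos: [0.4602, 0.3133, 0.1377]
orientation: [[-0.0, 1.0, 0.006], [1.0, 0.0, 0.003], [0.003, 0.006, -1.0]]
wrist_force: [-0.5, 0.9, -0.6]
opening: 0.0599
```

View pics/wrist5.png

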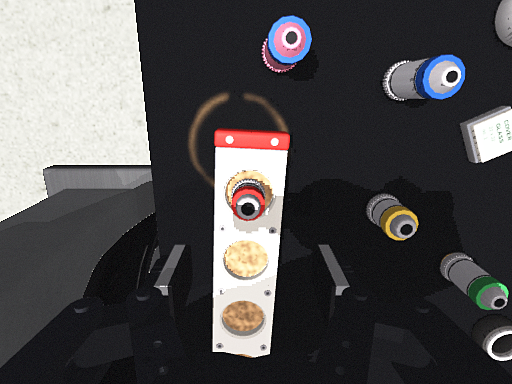

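Red stands upright in its well at (248,200). Next is yellow, at (385,215).

```bash
python3 -m creep '[[0.3,2.5,-0.4,0,0],[0.3,3.2,-0.5,0,0],[0.3,3.2,-0.5,0,0],[0.3,3,-0.5,-2,0],[0.3,0,0,-3,0],[0.3,0,0,0,0],[0.3,0,0,0,0]]'
```

```text
t: 9.9
tool_pos: [0.5762, 0.2931, 0.0839]
orientation: [[-0.0, 1.0, -0.001], [1.0, 0.0, -0.0], [-0.0, -0.001, -1.0]]
wrist_force: [-0.2, 1.1, 0.2]
opening: 0.06
```

```bash
python3 -m creep '[[0.3,0.3,0.1,-1,0],[0.3,0,0,-2,0],[0.3,0,0,-2,0],[0.3,0,0,-0.4,0],[0.3,0,0,0,0],[1,0,0,0,0],[1,0,0,0,0],[1,0,0,0,0],[1,0,0,0,0],[1,0,0,0,0],[1,0,0,0,0]]'
```

```text
t: 11.28
tool_pos: [0.5805, 0.2944, 0.0313]
orientation: [[-0.0, 1.0, 0.002], [1.0, 0.0, 0.001], [0.001, 0.002, -1.0]]
wrist_force: [-0.8, -0.0, 6.9]
opening: 0.0241
```

```bash
python3 -m creep '[[1,0,0,1,0],[1,0,0,2.5,0],[1,0,0,3,0],[1,-2,-0.8,0,0],[1,-3,-1.1,0,0],[1,-3,-1.1,0,0],[1,-2.8,-1.1,0,0],[1,-1.7,-0.6,0,0],[1,0,0,0,0],[1,0,0,0,0]]'
```

```text
t: 12.52
tool_pos: [0.456, 0.2475, 0.0956]
orientation: [[0.0, 1.0, 0.002], [1.0, -0.0, 0.001], [0.001, 0.002, -1.0]]
wrist_force: [-0.8, 0.0, -1.1]
opening: 0.0239
```

```bash
python3 -m creep '[[1,0,0,-2,0],[1,0,0,-2,0],[1,0,0,-0.8,0],[1,0,0,-0.4,0],[1,0,0,0,0],[1,0,0,0,0]]'; python3 - <<'E'
from h import *
p,d=ctrl.capture('wrist');cv2.imwrite('pics/wrist6.png',p)
E
```

```text
t: 13.28
tool_pos: [0.4554, 0.2473, 0.0437]
orientation: [[0.0, 1.0, 0.001], [1.0, -0.0, 0.0], [0.0, 0.001, -1.0]]
wrist_force: [-0.7, 0.6, 0.2]
opening: 0.0243
```

View pics/wrist6.png

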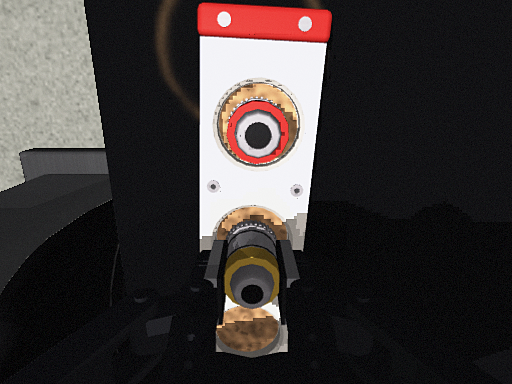

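Red is inside its well at (258,133), and yellow is over the second well at (252,235). I'll lower it slowly.

```bash
python3 -m creep '[[1,0,0,-0.15,0],[1,0,0,-0.1,0],[1,0,0,-0.1,0],[1,0,0,0,0]]'; python3 -m creep '[[1,0,0,-0.06,0],[1,0,0,0,0]]'
```

```text
t: 13.82
tool_pos: [0.4549, 0.2472, 0.0403]
orientation: [[-0.0, 1.0, 0.001], [1.0, 0.0, 0.0], [0.0, 0.001, -1.0]]
wrist_force: [-1.9, -0.1, 4.8]
opening: 0.024
t: 14.08
tool_pos: [0.4549, 0.2472, 0.0403]
orientation: [[-0.0, 1.0, 0.001], [1.0, 0.0, 0.0], [0.0, 0.001, -1.0]]
wrist_force: [-3.4, -0.3, 10.0]
opening: 0.024
```

Contact. Release.

```bash
python3 -m creep '[[0.3,0,0,0,0],[0.3,0,0,0,0],[0.3,0,0,0,0],[0.3,0,0,2,0],[0.3,0,0,4,0],[0.3,0,0,4,0],[0.3,0,0,0,0]]'; python3 - <<'E'
from h import *
p,d=ctrl.capture('wrist');cv2.imwrite('pics/wrist7.png',p)
E
```

```text
t: 14.95
tool_pos: [0.4571, 0.2479, 0.1422]
orientation: [[-0.0, 1.0, 0.006], [1.0, -0.0, 0.002], [0.002, 0.006, -1.0]]
wrist_force: [-0.6, -0.1, -0.0]
opening: 0.0595
```

View pics/wrist7.png

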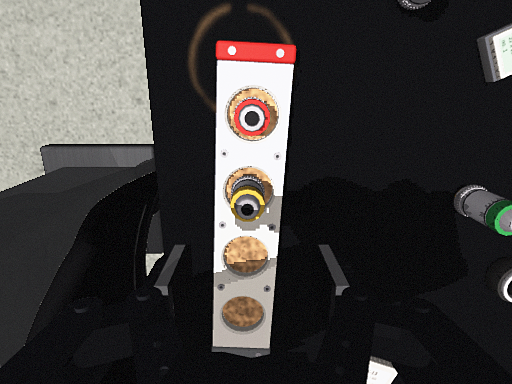

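Yellow is upright in well 2. Next is green.

```bash
python3 -m creep '[[0.3,2.5,-0.2,0,0],[0.3,3.5,-0.2,0,0],[0.3,3.5,-0.2,0,0],[0.3,3.5,-0.2,0,0],[0.3,3.5,-0.2,0,0],[0.3,3.2,-0.2,-1,0],[0.3,0,0,-2.5,0],[0.3,0,0,0,0],[0.3,0,0,0,0]]'; python3 - <<'E'
from h import *
p,d=ctrl.capture('wrist');cv2.imwrite('pics/wrist8.png',p)
E
```

```text
t: 16.12
tool_pos: [0.6511, 0.2351, 0.1034]
orientation: [[-0.0, 1.0, -0.002], [1.0, 0.0, -0.0], [-0.0, -0.002, -1.0]]
wrist_force: [0.8, -0.1, 0.4]
opening: 0.0594
```

View pics/wrist8.png

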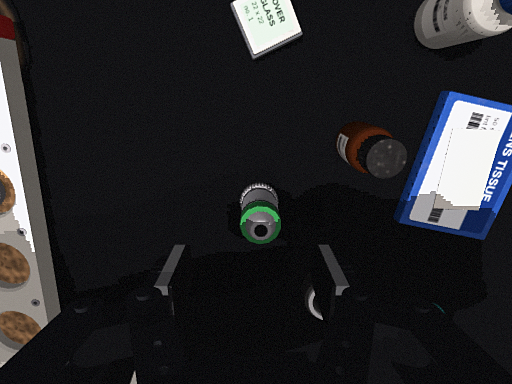

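Green is at (260,215), slightly right of the jaws' middle as expected for the 5 mm left to go. The oil bottle at (375,150) and the ring at (318,303) clear the fingers.

```bash
python3 -m creep '[[0.3,0.55,0.1,-1,0],[0.3,0,0,-2,0],[0.3,0,0,-2,0],[0.3,0,0,-1.7,0],[0.3,0,0,0,0],[1,0,0,0,0],[1,0,0,0,0],[1,0,0,0,0],[1,0,0,0,0],[1,0,0,0,0],[1,0,0,0,0]]'
```

```text
t: 17.55
tool_pos: [0.6581, 0.2363, 0.0384]
orientation: [[0.0, 1.0, 0.002], [1.0, -0.0, 0.001], [0.001, 0.002, -1.0]]
wrist_force: [-0.5, 0.1, 6.2]
opening: 0.0242
```

```bash
python3 -m creep '[[1,0,0,1,0],[1,0,0,2.5,0],[1,0,0,2.5,0],[1,-2.5,-0.7,0,0],[1,-3.5,-0.9,0,0],[1,-3.5,-0.9,0,0],[1,-3.5,-0.9,0,0],[1,-3.5,-0.9,0,0],[1,-2.7,-0.7,0,0],[1,-1.2,-0.3,0,0],[1,0,0,0,0],[1,0,0,0,0]]'
```

```text
t: 19.05
tool_pos: [0.4549, 0.1834, 0.0974]
orientation: [[0.0, 1.0, 0.002], [1.0, -0.0, 0.0], [0.0, 0.002, -1.0]]
wrist_force: [0.2, 0.9, -0.8]
opening: 0.0242
```

```bash
python3 -m creep '[[1,-0.2,0,-2,0],[1,0,0,-2,0],[1,0,0,-0.4,0],[1,0,0,-0.2,0],[1,0,0,0,0],[1,0,0,0,0]]'; python3 - <<'E'
from h import *
p,d=ctrl.capture('wrist');cv2.imwrite('pics/wrist9.png',p)
E
```

```text
t: 19.8
tool_pos: [0.4519, 0.1833, 0.0517]
orientation: [[-0.0, 1.0, 0.001], [1.0, 0.0, 0.0], [0.0, 0.001, -1.0]]
wrist_force: [0.0, 1.4, -0.6]
opening: 0.0241
```

View pics/wrist9.png

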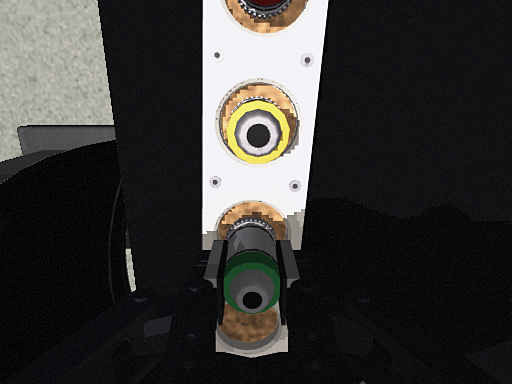

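Green is over well 3 at (252,228). I'll lower it slowly.

```bash
python3 -m creep '[[1,0,0,-0.15,0],[1,0,0,-0.1,0],[1,0,0,-0.1,0],[1,0,0,0,0]]'; python3 -m creep '[[1,0,0,-0.06,0],[1,0,0,0,0]]'
```

```text
t: 20.35
tool_pos: [0.4513, 0.1831, 0.0475]
orientation: [[0.0, 1.0, -0.0], [1.0, -0.0, -0.0], [-0.0, -0.0, -1.0]]
wrist_force: [0.1, 0.4, -0.9]
opening: 0.0247
t: 20.6
tool_pos: [0.4514, 0.1832, 0.0474]
orientation: [[-0.0, 1.0, 0.0], [1.0, 0.0, 0.0], [0.0, 0.0, -1.0]]
wrist_force: [-1.9, -0.4, 5.1]
opening: 0.0249
```

```bash
python3 -m creep '[[0.3,0,0,0,0],[0.3,0,0,0,0],[0.3,0,0,0,0],[0.3,0,0,2,0],[0.3,0,0,4,0],[0.3,0,0,4,0],[0.3,0,0,0,0]]'; python3 - <<'E'
from h import *
p,d=ctrl.capture('wrist');cv2.imwrite('pics/wrist10.png',p)
E
```

```text
t: 21.48
tool_pos: [0.4538, 0.1837, 0.1501]
orientation: [[0.0, 1.0, 0.007], [1.0, -0.0, 0.001], [0.001, 0.007, -1.0]]
wrist_force: [0.5, 0.3, -0.1]
opening: 0.0597
```

View pics/wrist10.png

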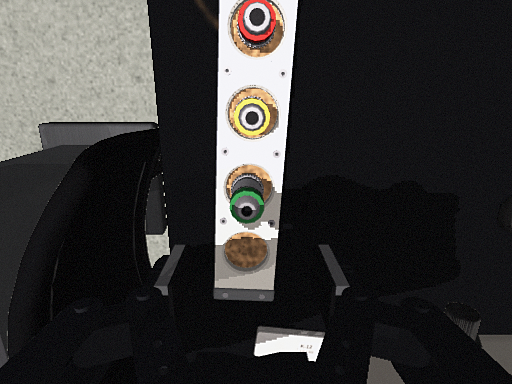

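Green is upright in well 3. Now the metal blue one at (0.580, 0.401).

```bash
python3 -m creep '[[0.3,1.5,2.5,0,0],[0.3,2,3.5,0,0],[0.3,2,3.5,0,0],[0.3,2,3.5,0,0],[0.3,2,3.5,0,0],[0.3,2,3.3,0,0],[0.3,1.1,2,0,0],[0.3,0,0,0,0],[0.3,0,0,0,0]]'; python3 - <<'E'
from h import *
p,d=ctrl.capture('wrist');cv2.imwrite('pics/wrist11.png',p)
E
```

```text
t: 22.65
tool_pos: [0.5763, 0.4003, 0.1453]
orientation: [[0.0, 1.0, -0.003], [1.0, -0.0, -0.002], [-0.002, -0.003, -1.0]]
wrist_force: [0.2, -0.5, 0.0]
opening: 0.0598
```

View pics/wrist11.png

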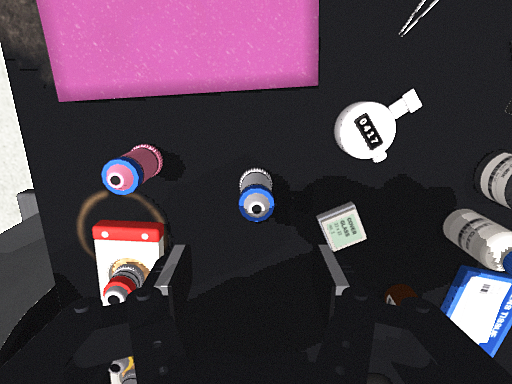

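The metal-bodied blue one at (257,195) is ahead between the jaws, with the pink one at (130,170) well clear.

```bash
python3 -m creep '[[0.3,0.4,0.05,-1.5,0],[0.3,0,0,-2.5,0],[0.3,0,0,-2.5,0],[0.3,0,0,-2.4,0],[0.3,0,0,-1,0],[0.3,0,0,0,0],[1,0,0,0,0],[1,0,0,0,0],[1,0,0,0,0],[1,0,0,0,0],[1,0,0,0,0],[1,0,0,0,0]]'
```

```text
t: 24.2
tool_pos: [0.5821, 0.402, 0.0494]
orientation: [[-0.0, 1.0, 0.002], [1.0, 0.0, 0.001], [0.001, 0.002, -1.0]]
wrist_force: [-0.7, -1.4, 6.5]
opening: 0.0246
```

```bash
python3 -m creep '[[1,0,0,1,0],[1,0,0,3,0],[1,0,0,3.5,0],[1,0,0,2.5,0],[1,0,-2.5,0,0],[1,-1,-3.5,0,0],[1,-1,-3.5,0,0],[1,-1.5,-3.5,0,0],[1,-1.5,-3.5,0,0],[1,-2,-3.5,0,0],[1,-2,-3.5,0,0],[1,0,0,0,0]]'
```

```text
t: 25.7
tool_pos: [0.4895, 0.1648, 0.1481]
orientation: [[0.003, 1.0, -0.002], [1.0, -0.003, -0.001], [-0.001, -0.002, -1.0]]
wrist_force: [0.3, -0.4, 0.2]
opening: 0.0245
```

```bash
python3 -m creep '[[1,-1.5,-2,0,0],[1,-1.5,-1.5,0,0],[1,0,0,0,0],[1,0,0,0,0]]'
```

```text
t: 26.2
tool_pos: [0.4624, 0.1323, 0.1483]
orientation: [[-0.0, 1.0, 0.001], [1.0, 0.0, 0.0], [0.0, 0.001, -1.0]]
wrist_force: [0.5, 1.8, -1.1]
opening: 0.0245
```

```bash
python3 -m creep '[[1,-1.3,-1.3,-1,0],[1,0,0,-2.5,0],[1,0,0,-2.5,0],[1,0,0,-1.5,0],[1,0,0,-0.8,0],[1,0,0,0,0],[1,0,0,0,0]]'; python3 - <<'E'
from h import *
p,d=ctrl.capture('wrist');cv2.imwrite('pics/wrist12.png',p)
E
```

```text
t: 27.08
tool_pos: [0.4491, 0.1189, 0.0655]
orientation: [[-0.0, 1.0, 0.001], [1.0, 0.0, 0.0], [0.0, 0.001, -1.0]]
wrist_force: [-0.7, -0.6, -0.8]
opening: 0.0243
```

View pics/wrist12.png

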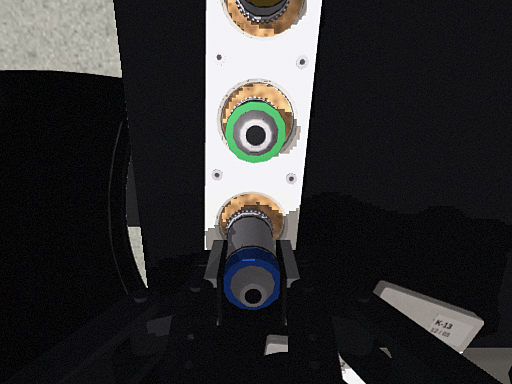

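Blue is over the last well at (250,220). I'll lower it.

```bash
python3 -m creep '[[1,0,0,-0.3,0],[1,0,0,-0.2,0],[1,0,0,-0.1,0],[1,0,0,-0.1,0],[1,0,0,0,0]]'; python3 -m creep '[[1,0,0,-0.06,0],[1,0,0,0,0]]'
```

```text
t: 27.75
tool_pos: [0.4483, 0.1186, 0.0584]
orientation: [[-0.0, 1.0, 0.0], [1.0, 0.0, -0.0], [-0.0, 0.0, -1.0]]
wrist_force: [-2.0, -0.7, 4.2]
opening: 0.0244
t: 28.0
tool_pos: [0.4484, 0.1186, 0.0583]
orientation: [[-0.0, 1.0, 0.001], [1.0, 0.0, -0.0], [-0.0, 0.001, -1.0]]
wrist_force: [-3.1, -0.3, 10.4]
opening: 0.0241
```

Contact. Release, rise and back off to the left for a full check.

```bash
python3 -m creep '[[0.3,0,0,0,0],[0.3,0,0,0,0],[0.3,0,0,0,0],[0.3,0,0,2,0],[0.3,0,0,4,0],[0.3,0,0,4,0],[0.3,0,0,4,0],[0.3,2,0,4,0],[0.3,3,2,3,0],[0.3,3,3,0,0],[0.3,0,0,0,0],[0.3,0,0,0,0]]'; python3 - <<'E'
from h import *
K=ctrl.get_calibration('wrist');p,d=ctrl.capture('wrist');W=cloud('wrist',d,K)
a=p.copy()
wells={'red':(.459,.3114,.051),'yel':(.4557,.2473,.061),'gre':(.4525,.183,.071),'blu':(.449,.119,.081)}
w=W[d>0]
p2,d2=ctrl.capture('side');w2=cloud('side',d2)[d2>0]
for n,(x,y,h) in wells.items():
  for c,q in(('wrist',w),('side',w2)):
    m=(np.hypot(q[:,0]-x,q[:,1]-y)<.025)&(q[:,2]>h-.006)&(q[:,2]<h+.02)
    if m.sum()>2: print(n,c,h,'zmax',np.round(np.percentile(q[m,2],95),4),np.round(q[m].mean(0)[:2],4),m.sum())
cv2.imwrite('pics/wristE.png',p)
cv2.imwrite('pics/sideE.png',cv2.resize(p2[125:265,110:300],None,fx=4,fy=4,interpolation=cv2.INTER_CUBIC))
E
```

```text
t: 29.5
tool_pos: [0.5276, 0.1685, 0.2665]
orientation: [[-0.0, 1.0, -0.002], [1.0, 0.0, -0.001], [-0.001, -0.002, -1.0]]
wrist_force: [-0.3, -0.3, 0.4]
opening: 0.0598
red wrist 0.051 zmax 0.0514 [0.4598 0.3104] 324
red side 0.051 zmax 0.0533 [0.4606 0.31  ] 33
yel wrist 0.061 zmax 0.0612 [0.4565 0.2474] 252
yel side 0.061 zmax 0.0626 [0.4578 0.2465] 32
gre wrist 0.071 zmax 0.0709 [0.4526 0.1833] 199
gre side 0.071 zmax 0.073 [0.4543 0.1833] 28
blu wrist 0.081 zmax 0.0809 [0.4485 0.1206] 156
blu side 0.081 zmax 0.083 [0.451  0.1188] 27
```

View pics/wristE.png

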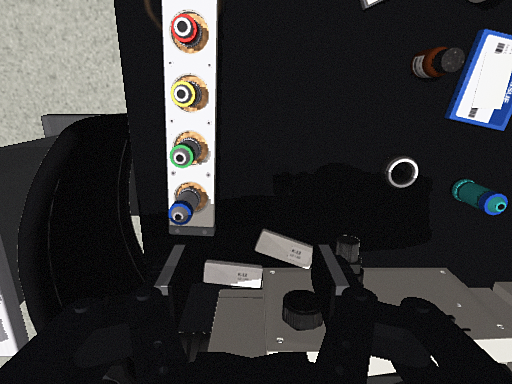

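View pics/sideE.png

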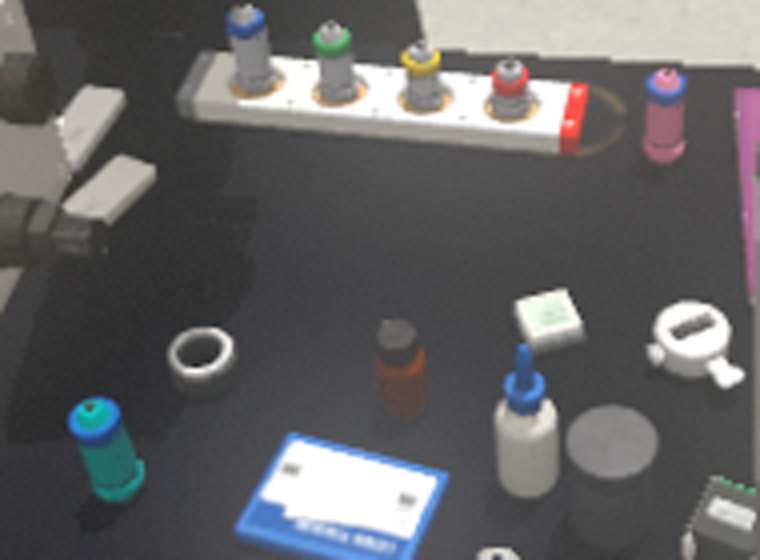

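All four stand upright and centred in the right wells, with tops at the expected 51, 61, 71 and 81 mm. The other items are where they were, and the robot is touching nothing.

```bash
python3 -c "
from station import ctrl
print(ctrl.state()['t'],ctrl.sign_off())"
```

```text
the job is handed in; nothing more can be done
29.6 None
```

All four objectives are back in the rail, one to a well: red next to the red end cap, then yellow, green and blue at the far end. I lowered each one until it touched the well floor (about 4–10 N at the wrist) before letting go. I handed the job in at 29.6 s.

**Final checks:** The wrist camera puts the tops at 51, 61, 71 and 81 mm, as expected when seated on the floor. The side camera read about 2 mm higher, as it did before the move. All four stand upright and within about 3 mm of their well centres. In the side view, the oil bottle, coverslip box, adapter ring, turquoise look-alike and nearer pink one looked unmoved. I did not re-check the second pink look-alike, but the arm never went near it.

**One mismatch:** The gripper read about 24 mm on the 26 mm barrels throughout. The grips held and nothing slipped.

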